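# Unlock a bayonet probe from the dry-block calibrator and hang it to cool

## Task

The blue-handled temperature probe is finished in the calibrator: press it down against its spring, turn it anticlockwise (seen from above), feeling for the hidden keyway at which its lugs come free and it springs up, and draw it straight up out of its well. Then hang it upright in the fork of the cooling stand, its steel cap sitting fully down on both prongs behind their upturned tips. Leave the orange-handled probe locked in its well and do not disturb the pen, the black cap, the blue case and the white block lying on the bench.

Things in the scene. Friction and masses are not known exactly. Their poses are not given: they have to be found in the camera images.
- blue_probe: Temperature probe, 190 mm long, round blue handle; stands upright in either well of the calibrator, locked by a bayonet. Origin on its axis at the lower rim of its bell-shaped steel cap; z along the axis to the handle. Cap 54 mm across, z = 0 to 26 mm; handle 26 mm thick, straight from z = 40 to 93 mm, connector on top to 107 mm; steel sheath 8 mm thick down to z = -84 mm. About 0.18 kg
- blue_probe_grip (a point): point on the axis of the blue handle, among its grip rings, 72 mm above the probe's origin
- blue_probe_hub (a point): lower face of the hub hidden in the cap, 2 mm above the probe's origin. A spring pushes it up (6 N) and keeps its two lugs locked. Pressed down over 3 mm (bottoms at 8 mm, 12 N) it turns; the keyway, some 12 degrees wide, is centred 50 to 90 degrees anticlockwise of the start, unmarked. There it rises freely, sprung for the first 6 mm; elsewhere it stops hard; it can turn 35 degrees past it
- blue_probe_tip (a point): lower end of the sheath of the blue probe
- orange_probe: the same kind of probe with an orange handle, locked in the other well; it stays there. Same origin and axes as the blue one, though its keyway may lie elsewhere
- calibrator: white bench calibrator, fixed, 108 mm deep (x), 176 mm wide (y), housing 95 mm high, display and keys on its front (-x). It stands on a glass sheet 5.5 mm thick; origin under its middle at its feet. Wells at y = +41 and -41 mm, each with a round aluminium bayonet socket 44 mm across, rim at z = 123 mm; a locked probe's origin lies at z = 109 mm
- fork_seat (a point): point on the upper face of the fork's prongs, 126 mm above the bench, where the axis of a hung probe belongs; x points from the fork's open end to the stand's post (44 mm behind, about fork height). Slot 14 mm wide, closed 8 mm behind this point, open in front; upturned prong tips 36 mm in front rise 5 mm above the prongs, a lip 30 mm behind rises 6 mm
- cooling_stand: grey and aluminium stand with a horizontal two-pronged fork, fixed; origin on the bench under the fork seat; the fork opens towards -x
- tip_case: blue flat case, loose bystander
- lens_cap: black round cap 62 mm across, loose bystander
- pen: black pen, loose bystander
- fuse_block: small white connector block, loose bystander

How it is judged:
On the way:
1. the blue probe is drawn clear of its well, upright (z of blue_probe_tip in the frame of calibrator above 0.125 m and angle between blue_probe's own z axis and vertical below 0.35 rad), for 0.1 s.
At the end, for the whole second after the job is handed in: The blue probe hangs at rest in the fork: its axis within 9 mm of the fork seat, its cap rim within 3 mm of the prongs' upper face, upright within 0.08 rad; the orange probe is still locked, its origin 105 to 112 mm above the calibrator's foot (horizontal distance between blue_probe and fork_seat below 0.009 m and z of blue_probe in the frame of fork_seat between -0.003 and 0.003 m and angle between blue_probe's own z axis and vertical below 0.08 rad and linear speed of blue_probe below 0.02 m/s and z of orange_probe in the frame of calibrator between 0.105 and 0.112 m); the robot touches nothing.
It fails at once if the orange probe is moved more than 12 mm (distance of orange_probe from where it was at the start of the episode above 0.012 m).
It fails at once if the pen, the round black cap, the blue case or the white connector block is moved more than 25 mm (distance of any of pen, lens_cap, tip_case, fuse_block from where it was at the start of the episode above 0.025 m).
It also fails if it takes over 51 s, if anything falls off the work surface, if the arm or the gripper's body presses on something with over 40 N, if the wrist force passes 120 N, or if a joint passes its speed limit or range.

## Robot

A 7-joint arm with a two-finger parallel gripper is mounted at the origin on a cart in front of the work surface, level with it; the furniture and walls round the work are solid. World frame = base frame: x ahead of the robot, y to its left, z up, the work surface at z = 0. Lengths are in m, angles in rad, forces in N, time in s.
With the tool pointing down it reaches from about 0.425 to 0.925 m from the base axis. Payload 6.8 kg.
Tool frame: the origin (TCP) lies between the finger pads; the fingertips stand r.tcp_to_tips ahead of it and the grasp point (between the pads) is the TCP (r.tcp_to_tips is the distance from the TCP to the fingertips, in m); z points along the fingers, y is the line along which they close (so a half turn about z gives the same grasp; the last joint's range is limited). The gripper opens to 85 mm and grips with 20 to 120 N. Pads are 22 mm wide; open, the fingers measure 114 mm over their backs; the gripper's body (76 mm by 85 mm) begins 54 mm behind the grasp point. The pads swing forward as they close: fully open they stand 13 mm farther back than shut.
Start: joints at [1.043, 0.477, 0.022, 1.555, -0.011, 1.109, -0.083], TCP at [0.275, -0.616, 0.25] pointing down, gripper open.
Joint ranges: [-2.96, 2.96], [-0.34, 2.1], [-1.41, 1.46], [0.24, 2.44], [-1.37, 4.51], [0.17, 1.92], [-2.96, 2.96]. Speed limits (rad/s): [2.39, 2.39, 3.14, 3.14, 3.14, 3.14, 3.14].

## Interface

Orientations are given as a rotation vector (axis times angle).
In Python, from bench import r gives the robot as it stands.
- The arm moves only by the tool servo_tool, never from a script. Its argument "commands" is a list of rows, each a list of 2 entries, a list of its own where there are three numbers: the shift along the tool's x, y, z normalised to -1 to 1, where 1 is 250 mm, then the turn, a rotation vector about the tool's x, y, z normalised to -1 to 1, where 1 is 90 degrees. In form: [[[dx, dy, dz], [ax, ay, az]], ...]. A call has 1 to 20 rows; each row is the pose to reach, as a shift and turn from the pose commanded when the call began, along the tool's axes at that moment; what a row does not reach only later rows make up. A row lasts 1/10 s, in which the tool goes at most 50 mm and 8.59 degrees, less where a joint would pass 70% of its speed; a pose out of reach is approached as far as the arm can. A call with a number of a shift or a turn outside -1 to 1 is refused whole. A call with a gripper value outside its range is refused whole. "claw" is the closure, from 0 (fully open) to 1 (shut), set as the call begins (left out, the last holds). The fingers move at their own pace and stop on an object; "squeeze" is the grip in N (left out, the last holds). Time passes only in rows, so rows that repeat a pose let the fingers close. It gives the time, the measured TCP pose, the force, the opening and the grip force at its end, in the units of the state.
- r.get_obs(): the state, without advancing time (a new reading comes with each control period).
- r.grab_frame(name): name is "scene" or "side" or "wrist"; returns (picture, depth): 400x640x3 uint8, red, green, blue; 400x640 float32, m along the optical axis (not along the pixel's ray), 0 where there is no reading.
- r.camera_model(name): a dict with "fx", "fy", "cx", "cy" (pixels), "k1" (the pictures are not rectified: a ray, as slopes to the right and down, at radius r is drawn at 1 + k1 r^2 times it, then the intrinsics apply), "extrinsics" (4x4, takes a point from camera to world coordinates); the wrist camera has in their place "hand_eye" (4x4, takes a point from camera to tool coordinates, whose origin is the TCP and whose axes are the flange's). Camera axes: x right, y down, z forward; pixel columns grow to the right and rows downward; lengths in m; the calibration is good to about 2 mm. A picture is of the moment at which its call begins: read the wrist's pose just before it. camera_model takes no time and is no camera call.
- r.hand_in(): hands the job in; it is judged then, once.
Trained networks look in the newest picture that a camera, given by its name, has taken for a name from the list of things; names that differ only in an ending like _2 or _b are one class to them, and where a whole thing is asked for, a point or a joint stands for the part that bears it (a point fixed in the world has none). Each returns a list of dicts, best first, with "confidence" (0 to 1); they miss things now and then, are a little off and sometimes report something else, mostly with a low value. They report only what shows in the picture. A call takes as long as a camera call.
- r.boxes_of(camera, target): "uv" ([column, row] in pixels, amid what is visible of it).
- r.mark_of(camera, target): "uv" ([column, row] in pixels: a listed point, or the origin of a listed thing).
The state is a dict: "clock": time; "joints": joint angles; "qvel": joint speeds; "tau": joint torques, N m; "tcp_pos": TCP position; "orientation": TCP orientation; "contact_force": force on the tool from outside, world axes, zero at the start; "moment": the same for the moment, N m; "grip_width": finger opening in m; "gripper_force": force on a finger pad.
Only numpy, scipy, OpenCV 4.12 (cv2) and the standard library are available. Lean on these libraries where they do the work, as an engineer would, in place of code of your own. Each camera call takes 0.05 s, during which the arm holds its last target. There are 200 camera calls.

## Working session

There is one attempt and no reset: what is moved stays moved. The work goes in short steps, Python scripts to look and compute and a tool call to move; the robot and the scene stay as the last step left them, time stands still between calls to the robot, and variables do not carry over. Pictures are saved under pics/ and viewed, at most 10 in all, crops included, and the job is handed in when it is done.

Besides the shell and the picture viewer there is one more tool, called after ">>>" by a JSON object that holds its "fn" and its "kwargs", one argument or row to a line. servo_tool: Moves the arm, as the interface text tells. Scaled input: -1 to 1 covers 250 mm each way for a shift and 90 degrees each way for a turn. Its arguments: {"type":"object","properties":{"commands":{"type":"array"},"claw":{"type":"number"},"squeeze":{"type":"number"}},"required":["commands"]}

```bash
mkdir -p pics; ls; cat > h.py <<'E'
import numpy as np, cv2
from scipy.spatial.transform import Rotation as R
from bench import r
def cam(name):
    m=r.camera_model(name)
    if name=="wrist":
        o=r.get_obs(); T=np.eye(4); T[:3,:3]=R.from_rotvec(o["orientation"]).as_matrix(); T[:3,3]=o["tcp_pos"]
        E=T@np.array(m["hand_eye"])
    else: E=np.array(m["extrinsics"])
    return m,E
def ray(m,E,uv):
    K=np.array([[m["fx"],0,m["cx"]],[0,m["fy"],m["cy"]],[0,0,1]])
    p=np.array([(uv[0]-m["cx"])/m["fx"],(uv[1]-m["cy"])/m["fy"]]); q=p.copy()
    for _ in range(20): q=p/(1+m["k1"]*(q@q))
    return E[:3,3],E[:3,:3]@np.array([q[0],q[1],1.])
def proj(m,E,P):
    c=np.linalg.inv(E)@np.append(P,1); q=c[:2]/c[2]; q=q*(1+m["k1"]*(q@q)); return np.array([m["fx"]*q[0]+m["cx"],m["fy"]*q[1]+m["cy"]])
def tri(rays):
    A=np.zeros((3,3));b=np.zeros(3)
    for o,d in rays:
        d=d/np.linalg.norm(d);M=np.eye(3)-np.outer(d,d);A+=M;b+=M@o
    p=np.linalg.solve(A,b); res=[np.linalg.norm((np.eye(3)-np.outer(d,d)/(d@d))@(p-o)) for o,d in rays]
    return p,res
E
cat > look.py <<'E'
from h import *
o=r.get_obs();print(o["clock"],o["tcp_pos"],o["orientation"],r.tcp_to_tips)
for c in ["scene","side","wrist"]:
    m,E=cam(c);im,d=r.grab_frame(c);cv2.imwrite(f"pics/{c}0.png",im[:,:,::-1]);np.save(f"pics/{c}0.npy",d)
    print(c,E[:3,3].round(3),E[:3,2].round(2))
    for t in ["blue_probe","blue_probe_grip","orange_probe","fork_seat","calibrator","cooling_stand"]:
        for x in r.mark_of(c,t)[:2]:
            u=x["uv"];o_,dd=ray(m,E,u);z=d[int(min(399,max(0,u[1]))),int(min(639,max(0,u[0])))]
            print(c,t,np.round(u,1),round(x["confidence"],2),(o_+dd*z).round(3))
E
python3 look.py
```

```text
pics
0.0 [ 0.27485727 -0.61587981  0.2493235 ] [-3.07089981e+00 -6.54265077e-01  8.37594150e-04] 0.019
scene [ 0.473 -0.7    1.179] [ 0.04  0.57 -0.82]
scene blue_probe [263.  337.2] 0.7 [ 0.394 -0.341  0.151]
scene blue_probe_grip [260.7 323.7] 0.93 [ 0.395 -0.336  0.22 ]
scene orange_probe [277.7 304.9] 0.87 [ 0.427 -0.267  0.147]
scene orange_probe [348.8 254.1] 0.23 [ 0.608 -0.124  0.108]
scene fork_seat [284.6 116.6] 0.64 [0.46  0.353 0.124]
scene fork_seat [332.5 258.4] 0.32 [ 0.566 -0.136  0.111]
scene calibrator [273.3 336. ] 0.78 [ 0.416 -0.335  0.139]
scene cooling_stand [279.7 146.6] 0.58 [0.439 0.337 0.006]
scene cooling_stand [281.3 118.6] 0.46 [0.45  0.347 0.122]
side [ 0.804 -0.797  0.893] [-0.26  0.72 -0.65]
side blue_probe_grip [223.6 276.4] 0.56 [ 0.391 -0.34   0.196]
side orange_probe [252.5 273.2] 0.77 [ 0.425 -0.274  0.143]
side orange_probe [224.3 275.3] 0.73 [ 0.394 -0.34   0.201]
side fork_seat [225.2 278.4] 0.74 [ 0.394 -0.34   0.189]
side fork_seat [330.  153.3] 0.62 [0.385 0.484 0.023]
side calibrator [249.8 303.6] 0.8 [ 0.442 -0.336  0.104]
side calibrator [229.9 293.1] 0.54 [ 0.401 -0.347  0.144]
side cooling_stand [333.4 177.5] 0.57 [0.445 0.339 0.013]
wrist [ 0.349 -0.584  0.374] [-0.29 -0.13 -0.95]
```

View pics/scene0.png

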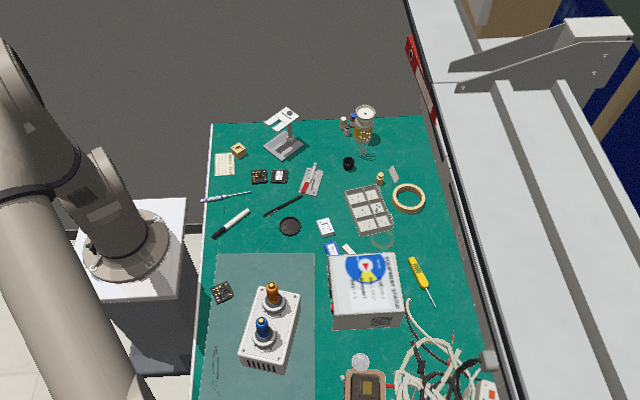

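View pics/side0.png

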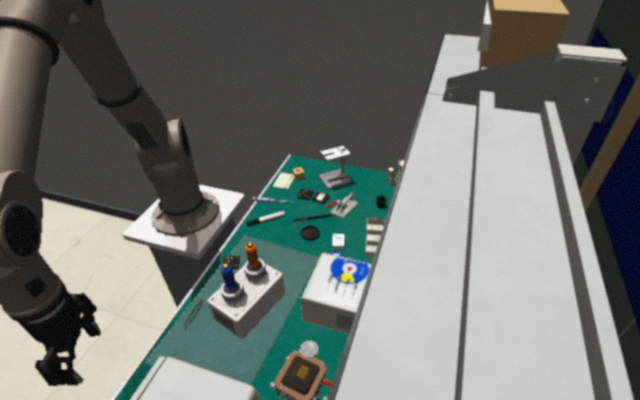

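>>> {"fn": "servo_tool", "kwargs": {
  "commands": [
    [[0.9,-0.8,-0.55],[0,0,0]],
    [[0.9,-0.8,-0.55],[0,0,0]],
    [[0.9,-0.8,-0.55],[0,0,0]],
    [[0.9,-0.8,-0.55],[0,0,0]],
    [[0.9,-0.8,-0.55],[0,0,0]],
    [[0.9,-0.8,-0.55],[0,0,0]],
    [[0.9,-0.8,-0.55],[0,0,0]],
    [[0.9,-0.8,-0.55],[0,0,0]],
    [[0.9,-0.8,-0.55],[0,0,0]],
    [[0.9,-0.8,-0.55],[0,0,0]]
  ]
}}

```text
clock: 2.05
tcp_pos: [0.398, -0.3433, 0.3871]
orientation: [-3.073, -0.651, 0.002]
contact_force: [-0.4, -0.3, -1.1]
grip_width: 0.0851
gripper_force: 0.0
```

```bash
cat > look2.py <<'E'
from h import *
import sys
n=sys.argv[1]; T=sys.argv[2].split(",")
o=r.get_obs();print(o["clock"],o["tcp_pos"],o["orientation"],np.round(o["joints"],2))
m,E=cam("wrist");im,d=r.grab_frame("wrist");cv2.imwrite(f"pics/{n}.png",im[:,:,::-1]);np.save(f"pics/{n}.npy",d);np.save(f"pics/{n}_E.npy",E)
print(E[:3,3].round(3),E[:3,2].round(2))
for t in T:
  for x in r.mark_of("wrist",t)[:2]:
    u=x["uv"];o_,dd=ray(m,E,u);z=d[int(min(399,max(0,u[1]))),int(min(639,max(0,u[0])))]
    print(t,np.round(u,1),round(x["confidence"],2),(o_+dd*z).round(4))
E
python3 look2.py w1 blue_probe,blue_probe_grip,orange_probe,calibrator
```

```text
2.05 [ 0.39799614 -0.34325558  0.38714588] [-3.07299053e+00 -6.51231800e-01  1.87529343e-03] [ 0.69  0.13 -0.11  1.72  0.02  1.3  -0.58]
[ 0.472 -0.311  0.51 ] [-0.29 -0.13 -0.95]
blue_probe [305.7 163.4] 0.97 [ 0.4047 -0.3291  0.1616]
blue_probe [285.1 136.4] 0.35 [ 0.4145 -0.2943  0.1017]
blue_probe_grip [299.1 177.5] 0.68 [ 0.3999 -0.3259  0.2149]
orange_probe [246.7 122.2] 0.77 [ 0.4249 -0.2582  0.1928]
calibrator [285.4 134. ] 0.61 [ 0.4175 -0.2935  0.1022]
```

View pics/w1.png

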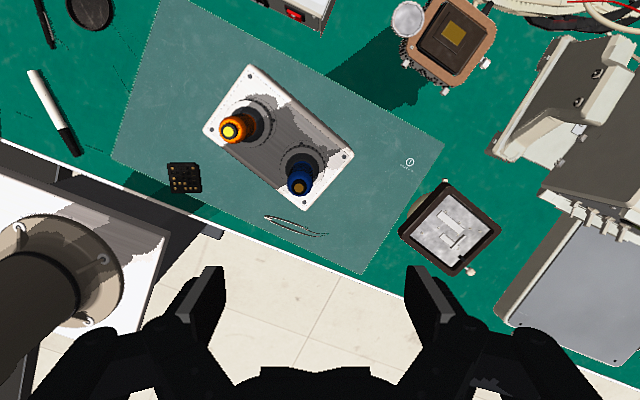

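```bash
cat > cyl.py <<'E'
from h import *
from scipy.optimize import least_squares
def cloud(c,imf,df,E,box):
    m=r.camera_model(c); im=cv2.imread(imf);d=np.load(df);x0,x1,y0,y1=box
    P=[];C=[]
    hsv=cv2.cvtColor(im,cv2.COLOR_BGR2HSV)
    for v in range(y0,y1):
        for u in range(x0,x1):
            if d[v,u]>0:
                o,dd=ray(m,E,(u,v));P.append(o+dd*d[v,u]);C.append(hsv[v,u])
    return np.array(P),np.array(C)
def axis(P,C,h0,h1,zr=(.158,.205),R0=.013):
    k=(C[:,0]>h0)&(C[:,0]<h1)&(C[:,1]>120)&(P[:,2]>zr[0])&(P[:,2]<zr[1]);Q=P[k]
    g=np.median(Q[:,:2],0)
    s=least_squares(lambda c:np.hypot(Q[:,0]-c[0],Q[:,1]-c[1])-R0,g,loss="soft_l1",f_scale=.001)
    return s.x.round(4),len(Q),np.abs(s.fun).mean().round(4)
if __name__=="__main__":
  for c,n,box in [("wrist","w1",(190,360,60,215)),("scene","scene0",(235,310,270,380)),("side","side0",(205,290,230,330))]:
    E=np.load("pics/w1_E.npy") if c=="wrist" else cam(c)[1]
    P,C=cloud(c,f"pics/{n}.png",f"pics/{n}.npy",E,box)
    for nm,h in [("blue",(95,130)),("orange",(5,20))]:
        try: print(c,nm,axis(P,C,*h))
        except Exception as e: print(c,nm,e)
    for lo,hi in [(.08,.115),(.115,.128),(.128,.145),(.145,.2),(.2,.24)]:
        k=(P[:,2]>lo)&(P[:,2]<hi);print(lo,k.sum(),P[k].mean(0).round(4),P[k][:,2].max().round(4) if k.any() else "")
E
python3 cyl.py
```

```text
wrist blue (array([ 0.3919, -0.3287]), 172, np.float64(0.0006))
wrist orange (array([ 0.4288, -0.2685]), 229, np.float64(0.0042))
0.08 7460 [ 0.4121 -0.2882  0.1006] 0.115
0.115 88 [ 0.4232 -0.2926  0.1217] 0.1278
0.128 1658 [ 0.4118 -0.2888  0.1402] 0.145
0.145 836 [ 0.4118 -0.2891  0.1626] 0.1999
0.2 1194 [ 0.4069 -0.2867  0.2145] 0.2237
scene blue (array([ 0.3947, -0.3283]), 81, np.float64(0.0005))
scene orange (array([ 0.4176, -0.2495]), 90, np.float64(0.0006))
0.08 2398 [ 0.4072 -0.3057  0.1003] 0.1149
0.115 73 [ 0.4103 -0.307   0.1216] 0.1279
0.128 503 [ 0.4073 -0.3009  0.1396] 0.145
0.145 329 [ 0.408  -0.2979  0.1646] 0.1993
0.2 246 [ 0.4064 -0.2948  0.2141] 0.2254
side blue (array([ 0.4078, -0.3466]), 126, np.float64(0.0026))
side orange (array([ 0.4304, -0.2677]), 109, np.float64(0.0021))
0.08 1838 [ 0.4196 -0.3125  0.1006] 0.1148
0.115 106 [ 0.4173 -0.3079  0.1226] 0.1279
0.128 403 [ 0.4124 -0.302   0.1394] 0.1449
0.145 451 [ 0.4103 -0.2975  0.1665] 0.1998
0.2 229 [ 0.4079 -0.2962  0.2142] 0.2259
```

>>> {"fn": "servo_tool", "kwargs": {
  "commands": [
    [[0.006,-0.062,0.2],[0,0,0]],
    [[0.006,-0.062,0.4],[0,0,0]],
    [[0.006,-0.062,0.48],[0,0,0]],
    [[0.006,-0.062,0.48],[0,0,0]],
    [[0.006,-0.062,0.48],[0,0,0]],
    [[0.006,-0.062,0.48],[0,0,0]]
  ]
}}

```text
clock: 2.9
tcp_pos: [0.3952, -0.3282, 0.2697]
orientation: [3.07, 0.653, 0.004]
contact_force: [-0.3, -0.3, 0.9]
grip_width: 0.0852
gripper_force: 0.0
```

```bash
python3 look2.py w2 blue_probe,blue_probe_grip,orange_probe
python3 - <<'E'
from cyl import *
E=np.load("pics/w2_E.npy");P,C=cloud("wrist","pics/w2.png","pics/w2.npy",E,(150,450,100,390))
for nm,h in [("blue",(95,130)),("orange",(5,20))]: print(nm,axis(P,C,*h))
o=r.get_obs();Rm=R.from_rotvec(o["orientation"]).as_matrix();print(Rm.round(3))
for p in [(0.393,-.3285,.1865),(0.393,-.3285,.2215)]: print(proj(r.camera_model("wrist"),E,p))
E
```

```text
2.9 [ 0.39519549 -0.32820179  0.26971712] [3.07046387 0.6533776  0.00364377] [ 0.68  0.2  -0.13  1.91  0.03  1.03 -0.61]
[ 0.469 -0.295  0.393] [-0.29 -0.13 -0.95]
blue_probe [314.4 195.6] 0.85 [ 0.4035 -0.3247  0.1566]
blue_probe_grip [312.5 226.3] 0.77 [ 0.4008 -0.3245  0.2137]
blue_probe_grip [290.8 149. ] 0.27 [ 0.4202 -0.2933  0.1003]
orange_probe [237.4 137.7] 0.82 [ 0.4251 -0.2576  0.1756]
blue (array([ 0.392 , -0.3288]), 565, np.float64(0.0002))
orange (array([ 0.4321, -0.2655]), 656, np.float64(0.0033))
[[ 0.913  0.407  0.002]
 [ 0.407 -0.913 -0.001]
 [ 0.001  0.002 -1.   ]]
[313.35407904 222.94492302]
[313.23619265 244.66688129]
```

View pics/w2.png

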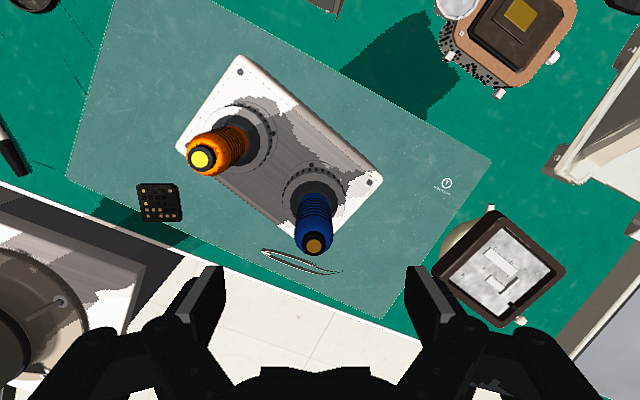

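>>> {"fn": "servo_tool", "kwargs": {
  "commands": [
    [[0,0,0.1],[0,0,0]],
    [[0,0,0.2],[0,0,0]],
    [[0,0,0.28],[0,0,0]],
    [[0,0,0.32],[0,0,0]],
    [[0,0,0.32],[0,0,0]],
    [[0,0,0.32],[0,0,0]],
    [[0,0,0.32],[0,0,0]],
    [[0,0,0.32],[0,0,0]]
  ]
}}

```text
clock: 3.9
tcp_pos: [0.3947, -0.3277, 0.1888]
orientation: [3.071, 0.654, 0.002]
contact_force: [-0.6, -0.8, -0.6]
grip_width: 0.0854
gripper_force: 0.0
```

>>> {"fn": "servo_tool", "kwargs": {
  "commands": [
    [[0,0,0],[0,0,0]],
    [[0,0,0],[0,0,0]],
    [[0,0,0],[0,0,0]],
    [[0,0,0],[0,0,0]],
    [[0,0,0],[0,0,0]],
    [[0,0,0],[0,0,0]],
    [[0,0,0],[0,0,0]],
    [[0,0,0],[0,0,0]]
  ],
  "claw": 1,
  "squeeze": 80
}}

```text
clock: 4.7
tcp_pos: [0.3942, -0.3273, 0.188]
orientation: [3.072, 0.655, 0.0]
contact_force: [-0.8, 1.0, 4.7]
grip_width: 0.0243
gripper_force: 78.1
```

>>> {"fn": "servo_tool", "kwargs": {
  "commands": [
    [[0,0,0.012],[0,0,0]],
    [[0,0,0.024],[0,0,0]],
    [[0,0,0.028],[0,0,0]],
    [[0,0,0.028],[0,0,0]],
    [[0,0,0.028],[0,0,0]]
  ]
}}

```text
clock: 5.2
tcp_pos: [0.3944, -0.3274, 0.1814]
orientation: [3.072, 0.654, 0.001]
contact_force: [-1.3, 1.1, 9.0]
grip_width: 0.024
gripper_force: 78.5
```

>>> {"fn": "servo_tool", "kwargs": {
  "commands": [
    [[0,0,0],[0,0,-0.07]],
    [[0,0,0],[0,0,-0.14]],
    [[0,0,0],[0,0,-0.21]],
    [[0,0,0],[0,0,-0.28]],
    [[0,0,0],[0,0,-0.35]],
    [[0,0,0],[0,0,-0.42]],
    [[0,0,0],[0,0,-0.49]],
    [[0,0,0],[0,0,-0.556]],
    [[0,0,0],[0,0,-0.556]],
    [[0,0,0],[0,0,-0.556]],
    [[0,0,0],[0,0,-0.556]]
  ]
}}

```text
clock: 6.3
tcp_pos: [0.3945, -0.3276, 0.1816]
orientation: [2.507, 1.892, 0.0]
contact_force: [-1.9, 1.5, 8.8]
grip_width: 0.0242
gripper_force: 78.6
```

```bash
cat > ang.py <<'E'
from h import *
o=r.get_obs();M=R.from_rotvec(o["orientation"]).as_matrix()
a=np.degrees(np.arctan2(M[1,0],M[0,0]));a0=np.degrees(np.arctan2(.407,.913))
print("turned ccw",round(a-a0,1),"tilt",np.degrees(np.arccos(-M[2,2])).round(2),"F",np.round(o["contact_force"],1),"M",np.round(o["moment"],2),o["tcp_pos"].round(4) if hasattr(o["tcp_pos"],"round") else o["tcp_pos"],"j7",round(o["joints"][6],2))
E
python3 ang.py
```

```text
turned ccw 50.1 tilt 0.07 F [-1.9  1.5  8.8] M [0.28 0.54 0.07] [ 0.3945 -0.3276  0.1816] j7 0.18
```

>>> {"fn": "servo_tool", "kwargs": {
  "commands": [
    [[0,0,-0.016],[0,0,0]],
    [[0,0,-0.03],[0,0,0]],
    [[0,0,-0.042],[0,0,0]],
    [[0,0,-0.042],[0,0,0]],
    [[0,0,-0.042],[0,0,0]]
  ]
}}

```text
clock: 6.8
tcp_pos: [0.3938, -0.3269, 0.1867]
orientation: [-2.505, -1.892, -0.001]
contact_force: [11.7, -7.7, -38.5]
grip_width: 0.024
gripper_force: 83.9
```

>>> {"fn": "servo_tool", "kwargs": {
  "commands": [
    [[0,0,0.02],[0,0,0]],
    [[0,0,0.042],[0,0,0]],
    [[0,0,0.042],[0,0,0]],
    [[0,0,0.042],[0,0,-0.05]],
    [[0,0,0.042],[0,0,-0.1]],
    [[0,0,0.042],[0,0,-0.1]],
    [[0,0,0.042],[0,0,-0.1]],
    [[0,0,0.02],[0,0,-0.1]],
    [[0,0,0.004],[0,0,-0.1]],
    [[0,0,0.004],[0,0,-0.1]],
    [[0,0,0.004],[0,0,-0.1]]
  ]
}}

```text
clock: 7.9
tcp_pos: [0.3937, -0.3269, 0.1862]
orientation: [-2.349, -2.083, -0.002]
contact_force: [11.9, -7.5, -37.4]
grip_width: 0.0243
gripper_force: 85.0
```

```bash
python3 ang.py
```

```text
turned ccw 59.1 tilt 0.11 F [ 11.9  -7.5 -37.4] M [-1.9  -2.85 -0.01] [ 0.3937 -0.3269  0.1862] j7 0.33
```

>>> {"fn": "servo_tool", "kwargs": {
  "commands": [
    [[0,0,0.02],[0,0,0]],
    [[0,0,0.038],[0,0,0]],
    [[0,0,0.038],[0,0,0]],
    [[0,0,0.038],[0,0,-0.05]],
    [[0,0,0.038],[0,0,-0.1]],
    [[0,0,0.038],[0,0,-0.1]],
    [[0,0,0.038],[0,0,-0.1]],
    [[0,0,0.02],[0,0,-0.1]],
    [[0,0,0],[0,0,-0.1]],
    [[0,0,0],[0,0,-0.1]],
    [[0,0,0],[0,0,-0.1]]
  ]
}}

```text
clock: 9.0
tcp_pos: [0.3936, -0.3269, 0.1864]
orientation: [-2.179, -2.261, -0.002]
contact_force: [11.4, -7.1, -37.3]
grip_width: 0.0238
gripper_force: 86.0
```

```bash
python3 ang.py
```

```text
turned ccw 68.1 tilt 0.12 F [ 11.4  -7.1 -37.3] M [-1.9  -2.79 -0.03] [ 0.3936 -0.3269  0.1864] j7 0.48
```

>>> {"fn": "servo_tool", "kwargs": {
  "commands": [
    [[0,0,0.02],[0,0,0]],
    [[0,0,0.038],[0,0,0]],
    [[0,0,0.038],[0,0,0]],
    [[0,0,0.038],[0,0,-0.05]],
    [[0,0,0.038],[0,0,-0.1]],
    [[0,0,0.038],[0,0,-0.1]],
    [[0,0,0.038],[0,0,-0.1]],
    [[0,0,0.02],[0,0,-0.1]],
    [[0,0,0],[0,0,-0.1]],
    [[0,0,0],[0,0,-0.1]],
    [[0,0,0],[0,0,-0.1]]
  ]
}}

```text
clock: 10.1
tcp_pos: [0.3936, -0.3273, 0.1916]
orientation: [-1.995, -2.426, 0.002]
contact_force: [-4.1, 0.9, 10.7]
grip_width: 0.0243
gripper_force: 90.6
```

```bash
python3 ang.py
```

```text
turned ccw 77.1 tilt 0.09 F [-4.1  0.9 10.7] M [0.3  1.12 0.44] [ 0.3936 -0.3273  0.1916] j7 0.63
```

>>> {"fn": "servo_tool", "kwargs": {
  "commands": [
    [[0,0,-0.02],[0,0,0]],
    [[0,0,-0.04],[0,0,0]],
    [[0,0,-0.07],[0,0,0]],
    [[0,0,-0.1],[0,0,0]],
    [[0,0,-0.1],[0,0,0]]
  ]
}}

```text
clock: 10.6
tcp_pos: [0.3951, -0.3277, 0.2171]
orientation: [1.995, 2.423, 0.0]
contact_force: [-0.1, 0.0, -2.1]
grip_width: 0.0242
gripper_force: 89.3
```

```bash
python3 ang.py
```

```text
turned ccw 77.1 tilt 0.17 F [-0.1  0.  -2.1] M [-0.04  0.02  0.05] [ 0.3951 -0.3277  0.2171] j7 0.64
```

>>> {"fn": "servo_tool", "kwargs": {
  "commands": [
    [[0,0,-0.1],[0,0,0]],
    [[0,0,-0.2],[0,0,0]],
    [[0,0,-0.3],[0,0,0]],
    [[0,0,-0.4],[0,0,0]],
    [[0,0,-0.5],[0,0,0]],
    [[0,0,-0.5],[0,0,0]],
    [[0,0,-0.5],[0,0,0]],
    [[0,0,-0.5],[0,0,0]]
  ]
}}

```text
clock: 11.4
tcp_pos: [0.3935, -0.3269, 0.339]
orientation: [-1.995, -2.424, 0.0]
contact_force: [0.4, 0.3, -1.9]
grip_width: 0.0241
gripper_force: 89.2
```

```bash
sed 's/0.png/1.png/;s/0.npy/1.npy/' look.py > look1.py; python3 look1.py; python3 - <<'E'
from h import *
m,E=cam("scene")
a=cv2.imread("pics/scene1.png");b=cv2.imread("pics/side1.png")
x=cv2.resize(a[90:170,240:320],(480,480),interpolation=cv2.INTER_CUBIC)
m2,E2=cam("side");
y=cv2.resize(b[130:210,285:365],(480,480),interpolation=cv2.INTER_CUBIC)
cv2.imwrite("pics/fork.png",cv2.resize(np.hstack([x,y]),(800,400)))
E
```

```text
11.4 [ 0.39347997 -0.32690561  0.33898384] [-1.99498841e+00 -2.42403725e+00  1.64846309e-04] 0.019
scene [ 0.473 -0.7    1.179] [ 0.04  0.57 -0.82]
scene blue_probe [258.6 312.5] 0.64 [ 0.397 -0.343  0.297]
scene blue_probe_grip [254.  296.2] 0.58 [ 0.394 -0.339  0.364]
scene orange_probe [274.3 304.9] 0.85 [ 0.42  -0.265  0.145]
scene fork_seat [280.1 120.8] 0.75 [0.446 0.339 0.121]
scene calibrator [269.9 334.1] 0.81 [ 0.407 -0.325  0.122]
scene calibrator [272.8 304.9] 0.74 [ 0.424 -0.323  0.282]
scene cooling_stand [279.8 150.7] 0.8 [0.439 0.315 0.01 ]
scene cooling_stand [289.2 230.7] 0.36 [0.459 0.019 0.   ]
side [ 0.804 -0.797  0.893] [-0.26  0.72 -0.65]
side blue_probe [218.1 251.3] 0.86 [ 0.404 -0.348  0.294]
side blue_probe_grip [214.2 228.1] 0.62 [ 0.804 -0.797  0.893]
side orange_probe [253.9 274.4] 0.73 [ 0.428 -0.274  0.14 ]
side fork_seat [330.2 150.8] 0.89 [0.429 0.352 0.124]
side calibrator [251.2 307.5] 0.77 [ 0.446 -0.339  0.095]
side cooling_stand [331.2 178. ] 0.97 [0.439 0.333 0.013]
wrist [ 0.378 -0.247  0.464] [ 0.06 -0.31 -0.95]
wrist blue_probe [315.3 226.8] 0.89 [ 0.391 -0.315  0.298]
wrist blue_probe_grip [318.  286.8] 0.79 [ 0.392 -0.317  0.355]
wrist orange_probe [346.6 110.9] 0.76 [ 0.403 -0.251  0.21 ]
wrist calibrator [329.3 133.3] 0.63 [ 0.401 -0.28   0.102]
```

View pics/fork.png

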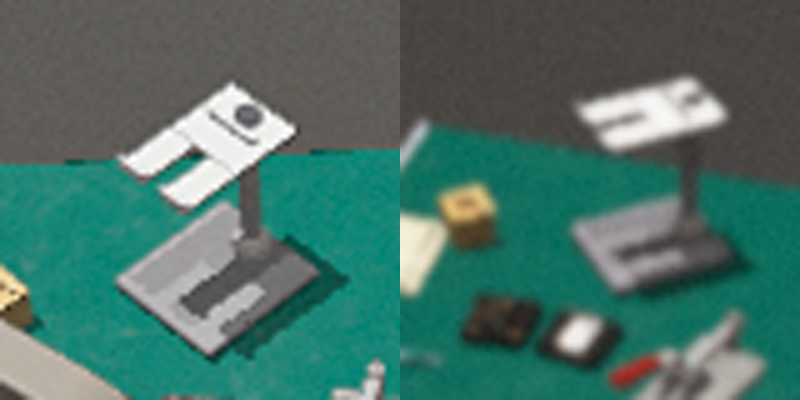

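```bash
python3 - <<'E'
from h import *
m,E=cam("scene");m2,E2=cam("side")
def at(m,E,u,z=.126):
    o,d=ray(m,E,u);return (o+d*(z-o[2])/d[2]).round(4)
for n,u in [("slotend",(280,121)),("openmid",(270.5,126.5)),("post",(289.6,113)),("L tip",(265,122)),("R tip",(276,132)),("back far",(286.5,106.5)),("back near",(299.5,116))]: print(n,at(m,E,u))
for n,u in [("slotend",(285+640/5-80,130+118/5)),("post",(285+690/5-80,130+97/5)),("openmid",(285+592/5-80,130+124/5))]: print("side",n,at(m2,E2,u))
print(tri([ray(m,E,(280.1,120.8)),ray(m2,E2,(330.2,150.8))]))
M=R.from_rotvec(r.get_obs()["orientation"]).as_matrix();print(M.round(4),np.array(r.camera_model("wrist")["hand_eye"]).round(3))
E
```

```text
slotend [0.446  0.3333 0.126 ]
openmid [0.4169 0.3121 0.126 ]
post [0.4763 0.3656 0.126 ]
L tip [0.4005 0.3317 0.126 ]
R tip [0.433  0.2888 0.126 ]
back far [0.4677 0.3944 0.126 ]
back near [0.5061 0.3511 0.126 ]
side slotend [0.446  0.3333 0.126 ]
side post [0.4731 0.3714 0.126 ]
side openmid [0.4148 0.3155 0.126 ]
(array([0.44655853, 0.30122517, 0.15847211]), [np.float64(0.0009383762786532427), np.float64(0.000938376278653381)])
[[-0.1924  0.9813  0.    ]
 [ 0.9813  0.1924  0.    ]
 [ 0.      0.     -1.    ]] [[-0.    -0.948 -0.319  0.082]
 [ 1.     0.    -0.001 -0.001]
 [ 0.001 -0.319  0.948 -0.123]
 [ 0.     0.     0.     1.   ]]
```

>>> {"fn": "servo_tool", "kwargs": {
  "commands": [
    [[0,0,-0.16],[0,0,0]],
    [[0,0,-0.32],[0,0,0]],
    [[0,0,-0.32],[0,0,0]],
    [[0.14,0.1,-0.32],[0,0,0]],
    [[0.28,0.2,-0.32],[0,0,0]],
    [[0.42,0.3,-0.32],[0,0,0]],
    [[0.56,0.4,-0.32],[0,0,0]],
    [[0.7,0.5,-0.32],[0,0,0]],
    [[0.7,0.5,-0.32],[0,0,0]],
    [[0.7,0.5,-0.32],[0,0,0]]
  ]
}}

```text
clock: 13.45
tcp_pos: [0.4832, -0.1306, 0.4197]
orientation: [-1.993, -2.428, 0.001]
contact_force: [-0.6, -0.2, -1.1]
grip_width: 0.0243
gripper_force: 89.3
```

>>> {"fn": "servo_tool", "kwargs": {
  "commands": [
    [[0.12,0.01,0],[0,0,0]],
    [[0.24,0.02,0],[0,0,0]],
    [[0.36,0.03,0],[0,0,0]],
    [[0.48,0.03,0],[0,0,0]],
    [[0.6,0.04,0],[0,0,0]],
    [[0.72,0.05,0],[0,0,0]],
    [[0.84,0.06,0],[0,0,0]],
    [[0.96,0.06,0],[0,0,0]],
    [[0.96,0.06,0],[0,0,0]],
    [[0.96,0.06,0],[0,0,0]]
  ]
}}

```text
clock: 14.45
tcp_pos: [0.4518, 0.1056, 0.42]
orientation: [1.997, 2.424, -0.001]
contact_force: [0.8, -0.4, -1.7]
grip_width: 0.0244
gripper_force: 89.3
```

>>> {"fn": "servo_tool", "kwargs": {
  "commands": [
    [[0.12,-0.04,0],[0,0,0]],
    [[0.24,-0.08,0],[0,0,0]],
    [[0.36,-0.12,0],[0,0,0]],
    [[0.48,-0.16,0],[0,0,0]],
    [[0.6,-0.19,0],[0,0,0]],
    [[0.67,-0.21,0],[0,0,0]],
    [[0.67,-0.21,0],[0,0,0]],
    [[0.67,-0.21,0],[0,0,0]],
    [[0.67,-0.21,0],[0,0,0]]
  ]
}}

```text
clock: 15.35
tcp_pos: [0.3692, 0.2592, 0.42]
orientation: [2.001, 2.422, -0.001]
contact_force: [-0.5, 0.0, -1.4]
grip_width: 0.0242
gripper_force: 89.3
```

```bash
python3 look2.py w3 fork_seat,blue_probe,cooling_stand; python3 ang.py
```

```text
15.35 [0.36922088 0.2591651  0.42001237] [ 2.00061160e+00  2.42181389e+00 -1.10598261e-03] [ 0.22  0.03 -0.97  1.76  0.03  1.36 -0.56]
[0.353 0.339 0.543] [ 0.06 -0.31 -0.95]
blue_probe [316.4 229.6] 0.83 [0.3668 0.2711 0.3807]
blue_probe [315.6 225.9] 0.58 [0.3661 0.2723 0.3784]
cooling_stand [366.2 111.7] 0.59 [0.4199 0.3363 0.126 ]
turned ccw 77.0 tilt 0.01 F [ 0.6  0.5 -1.3] M [ 0.04 -0.01  0.03] [0.3685 0.2603 0.4202] j7 -0.57
```

View pics/w3.png

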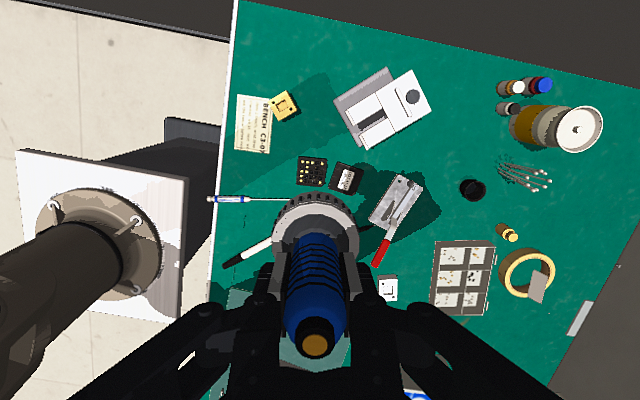

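```bash
cat > fork.py <<'E'
from h import *
import sys
n=sys.argv[1];c=sys.argv[2];box=list(map(int,sys.argv[3].split(",")))
m,E=cam(c)
if c=="wrist": E=np.load(f"pics/{n}_E.npy")
im=cv2.imread(f"pics/{n}.png");d=np.load(f"pics/{n}.npy")
P=[]
for v in range(box[2],box[3]):
    for u in range(box[0],box[1]):
        if d[v,u]>0: o,dd=ray(m,E,(u,v));P.append(o+dd*d[v,u])
P=np.array(P);k=np.abs(P[:,2]-.127)<.0075;Q=P[k]
print(len(Q),"z hist",np.histogram(Q[:,2],bins=np.arange(.118,.137,.002)))
rc=cv2.minAreaRect((Q[:,:2]*1000).astype(np.float32));print(rc)
# axis: fine search: direction along which slot gap is sharpest -> use rect edges
for a in (rc[2],rc[2]+90,rc[2]-90,rc[2]+180):
    x=np.array([np.cos(np.radians(a)),np.sin(np.radians(a))])
    if x@np.array([.74,.67])>.8: break
y=np.array([-x[1],x[0]]);c0=np.array(rc[0])/1000
L=(Q[:,:2]-c0)@x*1000;W=(Q[:,:2]-c0)@y*1000
print("dir",a,"L",L.min(),L.max(),"W",W.min(),W.max(),"zmed",np.median(Q[:,2]))
for l in np.arange(np.floor(L.min()),L.max(),3):
    w=np.sort(W[(L>=l)&(L<l+3)])
    if len(w)<3: continue
    g=np.diff(w);i=g.argmax();print(int(l),len(w),"W",w[0].round(1),w[-1].round(1),"gap",w[i].round(1),w[i+1].round(1),"zmax",Q[(L>=l)&(L<l+3),2].max().round(4))
E
python3 fork.py w3 wrist 320,450,55,170
```

```text
3164 z hist (array([   0,    4,  112, 1882,  763,  163,  208,   32,    0]), array([0.118, 0.12 , 0.122, 0.124, 0.126, 0.128, 0.13 , 0.132, 0.134,
       0.136]))
((446.8247375488281, 343.0191955566406), (96.57566833496094, 58.26118087768555), 42.2894287109375)
dir 42.2894287109375 L -48.287885010482995 48.28778954060934 W -29.130602692117627 29.13057005888875 zmed 0.1256638480286463
-49 72 W -28.1 28.9 gap -7.2 7.4 zmax 0.1321
-46 74 W -27.9 28.6 gap -7.1 6.9 zmax 0.1321
-43 79 W -28.7 29.0 gap -7.0 7.5 zmax 0.1282
-40 85 W -28.3 29.0 gap -6.8 7.3 zmax 0.1276
-37 79 W -29.1 28.8 gap -7.3 7.4 zmax 0.127
-34 82 W -28.6 28.6 gap -7.2 7.1 zmax 0.1274
-31 83 W -28.9 28.9 gap -7.1 7.7 zmax 0.1274
-28 81 W -28.3 29.1 gap -7.1 7.5 zmax 0.1278
-25 84 W -28.5 28.9 gap -6.8 7.0 zmax 0.1279
-22 81 W -29.1 28.7 gap -7.1 7.1 zmax 0.127
-19 86 W -28.6 28.9 gap -7.0 7.7 zmax 0.1275
-16 82 W -28.8 29.0 gap -7.0 7.5 zmax 0.1271
-13 84 W -28.4 28.9 gap -6.9 7.0 zmax 0.1273
-10 87 W -28.6 29.0 gap -7.1 7.4 zmax 0.127
-7 77 W -28.2 28.5 gap -2.5 7.4 zmax 0.1271
-4 120 W -28.5 29.1 gap -23.2 -22.2 zmax 0.1275
-1 112 W -28.7 28.8 gap -25.3 -24.3 zmax 0.1273
2 112 W -28.3 29.0 gap 7.0 7.9 zmax 0.1279
5 113 W -28.7 28.9 gap -10.5 -9.1 zmax 0.1274
8 106 W -27.9 29.1 gap -25.4 -24.2 zmax 0.1279
11 121 W -28.3 28.9 gap 13.7 14.6 zmax 0.1277
14 111 W -28.5 29.1 gap 6.3 7.3 zmax 0.1278
17 144 W -29.0 28.9 gap -24.4 -23.0 zmax 0.133
20 104 W -28.4 27.9 gap -21.5 -20.0 zmax 0.133
23 91 W -29.1 27.7 gap -7.4 -6.1 zmax 0.1307
26 115 W -28.4 28.1 gap -5.9 -4.6 zmax 0.1309
29 114 W -28.7 28.2 gap -16.7 -15.6 zmax 0.1314
32 114 W -28.1 28.0 gap -18.7 -17.6 zmax 0.1312
35 115 W -28.4 28.0 gap -9.6 -8.3 zmax 0.1319
38 112 W -28.8 27.9 gap -7.9 -6.9 zmax 0.1308
41 106 W -28.4 28.2 gap -5.6 -4.3 zmax 0.1308
44 111 W -28.5 27.9 gap -6.3 -5.2 zmax 0.1284
47 27 W -28.4 27.2 gap -9.9 -4.2 zmax 0.1263
```

```bash
python3 - <<'E'
from cyl import *
E=np.load("pics/w3_E.npy");P,C=cloud("wrist","pics/w3.png","pics/w3.npy",E,(265,370,185,360))
for zr in [(.385,.44),(.385,.41),(.41,.44)]: print(axis(P,C,95,130,zr))
print(np.histogram(P[:,2],bins=np.arange(.33,.47,.005)))
k=(P[:,2]>.34)&(P[:,2]<.38);print(P[k].mean(0))
# scene/side view
for c in("scene","side"):
    m,E=cam(c);im,d=r.grab_frame(c);n=c+"3";cv2.imwrite(f"pics/{n}.png",im[:,:,::-1]);np.save(f"pics/{n}.npy",d)
    u=proj(m,E,[.3685,.26,.42]);print(c,u);b=(int(u[0])-40,int(u[0])+40,int(u[1])-40,int(u[1])+50)
    P,C=cloud(c,f"pics/{n}.png",f"pics/{n}.npy",E,b)
    try: print(axis(P,C,95,130,(.37,.44)))
    except Exception as e: print(e)
print(r.get_obs()["tcp_pos"])
E
python3 fork.py scene3 scene 255,310,95,140 | head -4
python3 fork.py side3 side 310,360,140,170 | head -4
```

```text
(array([0.3685, 0.257 ]), 2435, np.float64(0.0003))
(array([0.3685, 0.257 ]), 770, np.float64(0.0002))
(array([0.3685, 0.257 ]), 1665, np.float64(0.0003))
(array([   0,    0,    0,   91,  111,  161,  232,  236, 1982,  874,  234,
        162,  171,  203,  241,  413,  522,  581,  638,  659,  684, 1172,
       1186, 1406, 1457,  287,   30]), array([0.33 , 0.335, 0.34 , 0.345, 0.35 , 0.355, 0.36 , 0.365, 0.37 ,
       0.375, 0.38 , 0.385, 0.39 , 0.395, 0.4  , 0.405, 0.41 , 0.415,
       0.42 , 0.425, 0.43 , 0.435, 0.44 , 0.445, 0.45 , 0.455, 0.46 ,
       0.465]))
[0.36571176 0.27174014 0.37080179]
scene [242.89652818  58.3900248 ]
(array([0.3708, 0.2584]), 195, np.float64(0.0014))
side [301.6380767   81.57635277]
(array([0.3705, 0.2593]), 121, np.float64(0.0015))
[0.36820979 0.26074032 0.4202818 ]
406 z hist (array([  3,  22,  54, 115, 125,  53,  22,  10,   2]), array([0.118, 0.12 , 0.122, 0.124, 0.126, 0.128, 0.13 , 0.132, 0.134,
       0.136]))
((449.9338073730469, 342.0274353027344), (97.14022827148438, 62.765071868896484), 43.31158447265625)
dir 43.31158447265625 L -48.57015387446101 48.57006867725805 W -31.382536531452356 31.382549215206794 zmed 0.12616646958985922
220 z hist (array([ 0,  0,  4, 16, 56, 88, 39, 17,  0]), array([0.118, 0.12 , 0.122, 0.124, 0.126, 0.128, 0.13 , 0.132, 0.134,
       0.136]))
((450.0958251953125, 341.94989013671875), (97.30875396728516, 65.6187515258789), 41.358699798583984)
dir 41.358699798583984 L -48.65440775595776 48.65435983028877 W -32.80936342904035 32.809378438862446 zmed 0.1287331573877984
```

>>> {"fn": "servo_tool", "kwargs": {
  "commands": [
    [[0.086,0.074,0.14],[0,0,0]],
    [[0.086,0.074,0.28],[0,0,0]],
    [[0.086,0.074,0.42],[0,0,0]],
    [[0.086,0.074,0.56],[0,0,0]],
    [[0.086,0.074,0.7],[0,0,0]],
    [[0.086,0.074,0.8],[0,0,0]],
    [[0.086,0.074,0.825],[0,0,0]],
    [[0.086,0.074,0.825],[0,0,0]],
    [[0.086,0.074,0.825],[0,0,0]],
    [[0.086,0.074,0.825],[0,0,0]],
    [[0.086,0.074,0.825],[0,0,0]]
  ]
}}

```text
clock: 16.75
tcp_pos: [0.3826, 0.2862, 0.2152]
orientation: [1.996, 2.425, 0.003]
contact_force: [0.7, 0.0, -1.5]
grip_width: 0.0242
gripper_force: 89.4
```

```bash
python3 ang.py; python3 - <<'E'
from h import *
out=[]
for c,n in(("scene","scene4"),("side","side4")):
    m,E=cam(c);im,d=r.grab_frame(c);cv2.imwrite(f"pics/{n}.png",im[:,:,::-1])
    u=proj(m,E,[.41,.31,.126]).astype(int);out.append(cv2.resize(im[max(0,u[1]-40):u[1]+40,u[0]-40:u[0]+40,::-1],(400,400),interpolation=cv2.INTER_CUBIC))
cv2.imwrite("pics/pre.png",np.hstack(out))
o=r.get_obs();M=R.from_rotvec(o["orientation"]).as_matrix()
for t in [(.4378,.3360,.214)]: print((M.T@(np.array(t)-o["tcp_pos"])/.25).round(3),o["tcp_pos"])
E
```

```text
turned ccw 77.0 tilt 0.13 F [ 0.7  0.  -1.5] M [-0.05 -0.03  0.04] [0.3826 0.2862 0.2152] j7 -0.88
[0.154 0.256 0.003] [0.3823325 0.2859853 0.2147527]
```

View pics/pre.png

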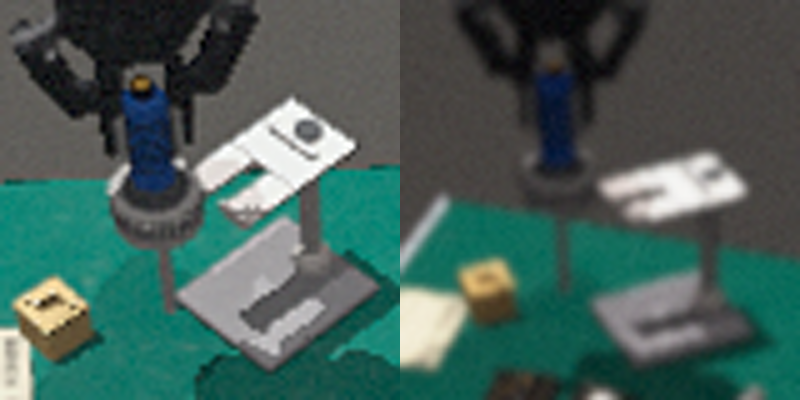

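>>> {"fn": "servo_tool", "kwargs": {
  "commands": [
    [[0.0154,0.0256,0],[0,0,0]],
    [[0.031,0.051,0],[0,0,0]],
    [[0.046,0.077,0],[0,0,0]],
    [[0.062,0.102,0],[0,0,0]],
    [[0.077,0.128,0],[0,0,0]],
    [[0.092,0.154,0],[0,0,0]],
    [[0.108,0.179,0],[0,0,0]],
    [[0.123,0.205,0],[0,0,0]],
    [[0.139,0.23,0],[0,0,0]],
    [[0.154,0.256,0],[0,0,0]],
    [[0.154,0.256,0],[0,0,0]],
    [[0.154,0.256,0],[0,0,0]],
    [[0.154,0.256,0],[0,0,0]]
  ]
}}

```text
clock: 18.15
tcp_pos: [0.4371, 0.3357, 0.214]
orientation: [1.996, 2.426, -0.001]
contact_force: [-0.8, 0.0, -1.2]
grip_width: 0.0239
gripper_force: 89.4
```

```bash
python3 ang.py
```

```text
turned ccw 77.1 tilt 0.03 F [-0.8  0.  -1.2] M [-0.05  0.01 -0.03] [0.4371 0.3357 0.214 ] j7 -0.93
```

>>> {"fn": "servo_tool", "kwargs": {
  "commands": [
    [[0,0,0.016],[0,0,0]],
    [[0,0,0.032],[0,0,0]],
    [[0,0,0.046],[0,0,0]],
    [[0,0,0.056],[0,0,0]],
    [[0,0,0.062],[0,0,0]],
    [[0,0,0.062],[0,0,0]],
    [[0,0,0.062],[0,0,0]]
  ]
}}

```text
clock: 18.85
tcp_pos: [0.4373, 0.3358, 0.1997]
orientation: [1.996, 2.425, -0.001]
contact_force: [-2.5, -4.0, 11.2]
grip_width: 0.0241
gripper_force: 91.2
```

```bash
python3 ang.py
```

```text
turned ccw 77.1 tilt 0.07 F [-2.5 -4.  11.2] M [-0.96  0.85  0.07] [0.4373 0.3358 0.1997] j7 -0.95
```

```bash
python3 look2.py w5 fork_seat >/dev/null; python3 - <<'E'
from h import *
w=cv2.imread("pics/w5.png");m,E=cam("scene");im,d=r.grab_frame("scene")
u=proj(m,E,[.437,.336,.14]).astype(int)
s=cv2.resize(im[u[1]-30:u[1]+30,u[0]-30:u[0]+30,::-1],(400,400),interpolation=cv2.INTER_CUBIC)
cv2.imwrite("pics/seat.png",np.hstack([cv2.resize(w[100:360,190:450],(400,400)),s]))
E
python3 fork.py w5 wrist 230,460,40,300|head -3
```

```text
6097 z hist (array([   0,   10,  109, 3139, 1474,  527,  677,  151,   10]), array([0.118, 0.12 , 0.122, 0.124, 0.126, 0.128, 0.13 , 0.132, 0.134,
       0.136]))
((447.10614013671875, 342.83770751953125), (95.79075622558594, 58.38057327270508), 42.38764572143555)
```

View pics/seat.png

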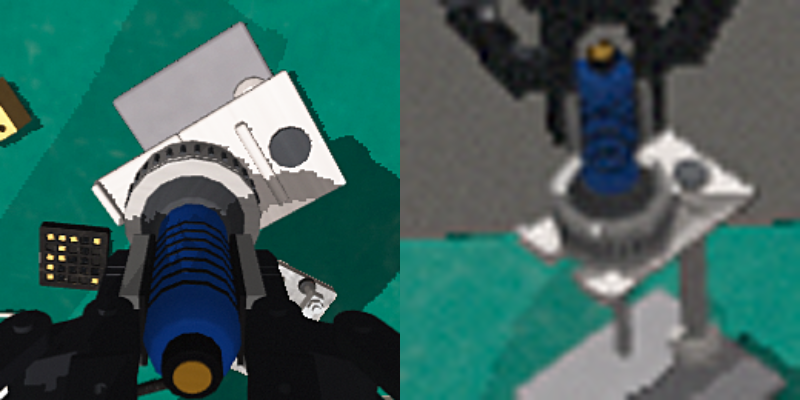

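>>> {"fn": "servo_tool", "kwargs": {
  "commands": [
    [[0,0,-0.004],[0,0,0]],
    [[0,0,-0.004],[0,0,0]],
    [[0,0,-0.004],[0,0,0]],
    [[0,0,-0.004],[0,0,0]],
    [[0,0,-0.004],[0,0,0]],
    [[0,0,-0.004],[0,0,0]],
    [[0,0,-0.004],[0,0,0]],
    [[0,0,-0.004],[0,0,0]],
    [[0,0,-0.004],[0,0,0]]
  ],
  "claw": 0
}}

```text
clock: 19.9
tcp_pos: [0.4374, 0.3359, 0.1995]
orientation: [1.996, 2.426, -0.0]
contact_force: [-0.6, 0.2, 0.1]
grip_width: 0.0853
gripper_force: 0.0
```

>>> {"fn": "servo_tool", "kwargs": {
  "commands": [
    [[0,0,-0.05],[0,0,0]],
    [[0,0,-0.15],[0,0,0]],
    [[0,0,-0.28],[0,0,0]],
    [[0,0,-0.42],[0,0,0]],
    [[0,0,-0.56],[0,0,0]],
    [[0,0,-0.6],[0,0,0]],
    [[0,0,-0.6],[0,0,0]],
    [[0,0,-0.6],[0,0,0]],
    [[0,0,-0.6],[0,0,0]]
  ]
}}

```text
clock: 20.8
tcp_pos: [0.4369, 0.3352, 0.348]
orientation: [-1.996, -2.425, 0.004]
contact_force: [0.4, -0.1, -0.4]
grip_width: 0.0854
gripper_force: 0.0
```

```bash
python3 look2.py w6 blue_probe; python3 - <<'E'
from cyl import *
E=np.load("pics/w6_E.npy");P,C=cloud("wrist","pics/w6.png","pics/w6.npy",E,(220,420,60,360))
for zr in [(.166,.19),(.19,.217),(.166,.217)]: print(axis(P,C,95,130,zr))
k=(P[:,2]>.2);print("top",P[k][:,2].max(),np.percentile(P[k][:,2],90))
for c in ["scene"]:
    m,E=cam(c);im,d=r.grab_frame(c);u=proj(m,E,[.437,.336,.16]).astype(int)
    a=cv2.resize(im[u[1]-35:u[1]+35,u[0]-35:u[0]+35,::-1],(400,400),interpolation=cv2.INTER_CUBIC)
w=cv2.resize(cv2.imread("pics/w6.png"),(640,400));cv2.imwrite("pics/end.png",cv2.resize(np.hstack([w,a]),(800,308)))
E
python3 fork.py w6 wrist 220,460,30,300|head -4
```

```text
20.8 [0.4369318  0.33515542 0.34802154] [-1.99600358 -2.4253674   0.00409116] [-0.    0.33 -0.96  1.68  0.28  1.28 -0.82]
[0.421 0.415 0.471] [ 0.06 -0.31 -0.95]
blue_probe [316.2 173.1] 0.64 [0.4346 0.3463 0.1647]
(array([0.4366, 0.3339]), 117, np.float64(0.0002))
(array([0.4367, 0.3339]), 157, np.float64(0.0002))
(array([0.4367, 0.3339]), 274, np.float64(0.0002))
top 0.40674223887330146 0.3598843866484558
2715 z hist (array([  14,   64,   99, 1173,  654,  252,  324,  120,   15]), array([0.118, 0.12 , 0.122, 0.124, 0.126, 0.128, 0.13 , 0.132, 0.134,
       0.136]))
((472.1885681152344, 387.562255859375), (202.65957641601562, 144.79421997070312), 83.18119812011719)
dir 263.1811981201172 L -101.32977557148425 101.32981902225002 W -72.39713151058021 72.39709259780042 zmed 0.12601528432258657
```

View pics/end.png

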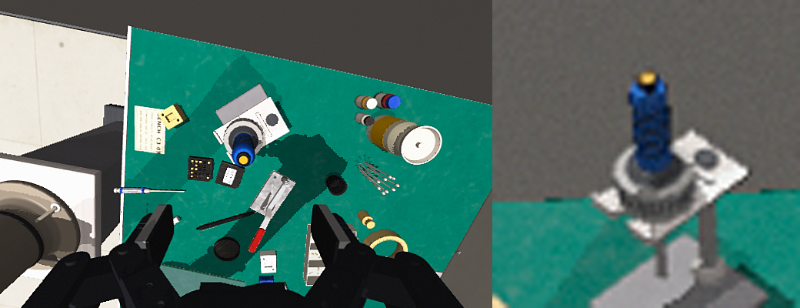

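The wrist view shows the probe upright in the fork. Its axis is at (0.4367, 0.3339), about 0.6 mm from the seat seen by the same camera at (0.4372, 0.3343). The gripper is clear and the bystanders have not moved.

```bash
python3 -c "
from bench import r
print(r.hand_in())"
```

```text
the job is handed in; nothing more can be done
None
```

The blue probe came free about 77° anticlockwise and now hangs upright in the cooling-stand fork, its axis measured within about 1 mm of the seat; nothing else was seen to move, and the job was handed in at about 21 s without a verdict being returned.

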